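# Set the bench magnifier over the mould

### The job

Lift the release bar of the magnifier carriage, slide the carriage along its rail until the lens is over the brown rubber mould, and let the bar drop back fully into the notch there. Then turn the focus knob on top of the carriage until its pointed nose is at the one long mark on its dial. Leave the mould and the other things in the bays where they stand.

Things in the scene. Friction and masses are not known exactly. Their poses are not given: they have to be found in the camera images.
- slide_rail: Grey base plate 260 x 400 x 12 mm. Origin: its underside below the rail's middle; y runs along the rail (robot's left), x away from the robot, z up. Notched rack at local x = -60 mm. Bays behind, centred at x = 122, y = -140, -70, 70, 140 mm, between 4 mm strips: one holds the mould, the others a tape roll, a teal jar and a white bottle. The middle (y = 0) is empty; the carriage starts there.
- carriage (a joint): Position of the 0.7 kg magnifier carriage along the rail, m: 0 in the middle, + along slide_rail's y, range -0.146 to 0.146, drag 1.5 N. The rack has a notch every 35 mm (0, +-0.035, +-0.070, +-0.105, +-0.140); those at +-0.070 and +-0.140 put the lens over the middle of a bay. Play in a notch about 2 mm each way.
- release_bar (a joint): Lift of the release bar, m: 0 fully down in a notch, stop at 0.030. Spring and weight press it down, 6.5 N at 0, 10.5 N at the stop. Its tooth is free of the rack above 0.018. The notches have sloping mouths: let go within about 9 mm of a notch it slips in and draws the carriage along; midway between notches it rests on the rack at about 0.0175.
- bar_grip (a point): Middle of the release bar's handle: round steel bar 10 mm thick, 84 mm long, parallel to the rail, on two upright rods 64 mm apart at the front of the carriage; when down, 122 mm above the plate's underside, with 55 mm of open space below it. Moves with it; axes as slide_rail. Pinch from above, fingers in front of and behind the bar, and lift.
- focus_knob (a joint): Angle of the focus knob in rad, anticlockwise from above positive; at 0 its pointed nose points along slide_rail's -x (toward the robot). The long index mark on the dial is at 0.50, so to the right of straight toward the robot. Range -1.3 to 1.2; it stays where it is left, friction 0.03 N m.
- knob_grip (a point): On the knob's vertical axis at the height to grip, 140 mm above the plate's underside, 86 mm behind the bar handle. The black grip plate is 38 long, 12 thick, 28 mm high (top 10 mm above, foot 18 mm below this point, on a 38 mm round skirt), white line on top toward the nose; dial plate (68 mm round) 24 mm below this point. x points to the nose and turns with it. Grip across the 12 mm.
- index_mark (a point): The one long mark (12 x 5 mm, raised) near the rim of the dial plate, in the direction of knob angle 0.50; the other marks are short thin ticks. Moves with the carriage.
- lens (a point): Centre of the magnifier lens (ring of 74 mm outer diameter, 10 mm thick, 99 mm above the plate's underside), on an arm at the back of the carriage, 182 mm behind the bar handle and level with it along the rail. Axes as slide_rail.
- mould: Brown rubber mould block, 50 x 77 x 22 mm, loose on the base plate in one of the four bays, its 77 mm length across the rail. Origin: centre of its underside. Not to be touched.
- tape_roll: White roll of tape, 58 mm diameter, 24 mm high, loose in a bay. Origin: centre of its underside.
- jar: Teal screw jar, 60 mm diameter, 60 mm high, loose in a bay. Origin: centre of its underside.
- flux: Small white square bottle, 46 x 46 x 71 mm, loose in a bay. Origin: centre of its underside.

How it is judged (in metres and radians):
On the way, in this order (a step that is already met when the one before it is completed fails the run):
1. the release bar is lifted clear of the notches (value of joint release_bar above 0.0165 m), for 0.2 s.
2. the bar has dropped fully into the notch where the lens is over the mould (y of mould in the frame of lens between -0.012 and 0.012 m and value of joint release_bar below 0.003 m), for 0.3 s.
3. the knob's nose is at the long mark (value of joint focus_knob between 0.38 and 0.62 rad), for 0.2 s.
At the end, for the whole second after the job is handed in: The lens is over the mould to within 12 mm along the rail, the release bar is down in its notch to within 3 mm, the knob's nose is within 0.12 rad (7 degrees) of the long mark, and the carriage and mould are at rest (all of step 2 and all of step 3 and velocity of joint carriage between -0.01 and 0.01 m/s and linear speed of mould below 0.02 m/s); the robot touches nothing.
It fails at once if the mould or another thing in the bays is moved more than 15 mm (distance of any of mould, tape_roll, jar, flux from where it was at the start of the episode above 0.015 m).
It also fails if it takes over 45 s, if anything falls off the work surface, if the arm or the gripper's body presses on something with over 40 N, if the wrist force passes 120 N, or if a joint passes its speed limit or range.

### The arm

A 7-joint arm with a two-finger parallel gripper is mounted at the origin on a cart in front of the work surface, level with it; the furniture and walls round the work are solid. World frame = base frame: x ahead of the robot, y to its left, z up, the work surface at z = 0. Lengths are in mm, angles in rad, forces in N, time in s.
With the tool pointing down it reaches from about 425 to 950 mm from the base axis. Payload 4.7 kg.
Tool frame: the origin (TCP) lies at the very end of the fingers, on their centre line; the grasp point (between the pads) lies ctrl.tcp_to_grasp behind it (ctrl.tcp_to_grasp is the distance from the TCP to the grasp point, in mm); z points along the fingers, y is the direction in which the jaws open and shut (so a half turn about z gives the same grasp; the last joint's range is limited). The gripper opens to 85 mm and grips with 20 to 120 N. Pads are 22 mm wide; open, the fingers measure 114 mm over their backs; the gripper's body (76 mm by 85 mm) begins 54 mm behind the grasp point. The pads swing forward as they close: fully open they stand 13 mm farther back than shut.
Start: joints at [1.286, 0.469, -0.049, 1.532, 0.024, 1.141, -0.082], TCP at [170.834, -653.042, 231.335] pointing down, gripper open.
Joint ranges: [-2.59, 2.59], [-0.33, 1.99], [-1.39, 1.29], [0.1, 2.45], [-1.04, 4.18], [0.21, 1.99], [-2.66, 2.66]. Speed limits (rad/s): [2.57, 2.57, 3.14, 3.14, 3.14, 3.14, 3.14].

### API

Orientations are given as a unit quaternion [w, x, y, z].
In Python, from bench import ctrl gives the robot as it stands.
- The arm moves only by the tool move_arm, never from a script. Its arguments are lists of equal length, an entry for each row: "rot": the turn, a rotation vector about the world's x, y, z each as a share of pi/2 rad, from -1 to 1, a list of three; "linear": the shift along the world's x, y, z each as a share of 0.4 m, from -1 to 1, a list of three; "grip": the opening, from 0 (shut) to 1 (fully open). A call has 1 to 20 rows; each row is the pose to reach, as a shift and turn from the pose commanded when the call began; what a row does not reach only later rows make up. A row lasts 1/10 s, in which the tool goes at most 50 mm and 8.59 degrees, less where a joint would pass 70% of its speed; a pose out of reach is approached as far as the arm can. A call with a number of a shift or a turn outside -1 to 1 is refused whole. A call with a gripper value outside its range is refused whole. The fingers move at their own pace and stop on an object; the grip force is fixed at half the most. Time passes only in rows, so rows that repeat a pose let the fingers close. It gives the time, the measured TCP pose, the force and the opening at its end, in the units of the state.
- ctrl.sense(): the state, without advancing time (a new reading comes with each control period).
- ctrl.read_camera(name): name is "side" or "top" or "wrist"; returns the picture (420x560x3 uint8, red, green, blue); there is no depth.
- ctrl.get_calibration(name): a dict with "K" (3x3 intrinsics, pixels), "world_from_camera" (4x4, takes a point from camera to world coordinates). Camera axes: x right, y up, looking along -z (the intrinsics and any distortion apply to the point x, -y, -z); pixel columns grow to the right and rows downward; lengths in mm; the calibration is good to about 2 mm. A picture is of the moment at which its call begins: read the wrist's pose just before it. get_calibration takes no time and is no camera call; for the wrist camera it gives the pose at the moment of the call.
- ctrl.close_job(): hands the job in, once; it reports no verdict.
Trained networks look in the newest picture that a camera, given by its name, has taken for a name from the list of things; names that differ only in an ending like _2 or _b are one class to them, and where a whole thing is asked for, a point or a joint stands for the part that bears it (a point fixed in the world has none). Each returns a list of dicts, best first, with "score" (0 to 1); they miss things now and then, are a little off and sometimes report something else, mostly with a low value. They report only what shows in the picture. A call takes as long as a camera call.
- ctrl.cut_out(camera, name): "pixels" (420x560 bool, what is visible of it) and "position" ([column, row] in pixels, amid what is visible of it).
- ctrl.spot_point(camera, name): "position" ([column, row] in pixels: a listed point, or the origin of a listed thing).
The state is a dict: "time_s": time; "q": joint angles; "joint_vel": joint speeds; "joint_efforts": joint torques, N m; "eef_pos": TCP position; "orientation": TCP orientation; "force": force on the tool from outside, world axes, zero at the start; "wrist_torque": the same for the moment, N m; "opening": finger opening in mm.
Only numpy, scipy, OpenCV 4.12 (cv2) and the standard library are available. Lean on these libraries where they do the work, as an engineer would, in place of code of your own. Each camera call takes 0.05 s, during which the arm holds its last target.

## Working session

There is one attempt and no reset: what is moved stays moved. The work goes in short steps, Python scripts to look and compute and a tool call to move; the robot and the scene stay as the last step left them, time stands still between calls to the robot, and variables do not carry over. Pictures are saved under pics/ and viewed, and the job is handed in when it is done.

Besides the shell and the picture viewer there is one more tool, called by a JSON object that holds its "fn" and its "kwargs". move_arm: Moves the arm, as the interface text tells. Its arguments: {"type":"object","properties":{"rot":{"type":"array","items":{"type":"array","items":{"type":"number"}}},"linear":{"type":"array","items":{"type":"array","items":{"type":"number"}}},"grip":{"type":"array","items":{"type":"number"}}},"required":["rot","linear","grip"]}

```bash
mkdir -p pics; ls
cat > h.py <<'E'
import numpy as np, cv2
from bench import ctrl
def save(cam,n):
    im=ctrl.read_camera(cam); cv2.imwrite(f'pics/{n}.png',im[:,:,::-1]); return im
def ray(cam,px,cal=None):
    c=cal or ctrl.get_calibration(cam); K=np.array(c['K']);T=np.array(c['world_from_camera'])
    p=np.linalg.inv(K)@np.array([px[0],px[1],1.]); d=T[:3,:3]@np.array([p[0],-p[1],-p[2]])
    return T[:3,3],d/np.linalg.norm(d)
def tri(rs):
    A=np.zeros((3,3));b=np.zeros(3)
    for o,d in rs:
        P=np.eye(3)-np.outer(d,d);A+=P;b+=P@o
    x=np.linalg.solve(A,b); return x,[np.linalg.norm((np.eye(3)-np.outer(d,d))@(x-o)) for o,d in rs]
def atz(cam,px,z):
    o,d=ray(cam,px); return o+d*(z-o[2])/d[2]
E
python3 - <<'E'
from h import *
save('top','t0');save('side','s0')
print({k:v for k,v in ctrl.get_calibration('top').items()}, ctrl.tcp_to_grasp)
for n in ['bar_grip','knob_grip','index_mark','lens','mould','slide_rail','jar','flux','tape_roll']:
    for c in ['top','side']:
        r=ctrl.spot_point(c,n); print(n,c,[(np.round(x['position'],1),round(x['score'],2)) for x in r[:2]])
print(ctrl.sense()['time_s'])
E
```

```text
pics
{'K': array([[509.6756355 ,   0.        , 267.6191309 ],
       [  0.        , 509.6756355 , 204.98976572],
       [  0.        ,   0.        ,   1.        ]]), 'world_from_camera': array([[ 1.37162971e-02,  9.91771082e-01, -1.27287017e-01,
         4.91518624e+02],
       [-9.99890176e-01,  1.43190069e-02,  3.82117707e-03,
         2.93717535e+01],
       [ 5.61235658e-03,  1.27220625e-01,  9.91858566e-01,
         1.21659582e+03],
       [ 0.00000000e+00,  0.00000000e+00,  0.00000000e+00,
         1.00000000e+00]])} 18.700000000000003
bar_grip top [(array([279. , 260.3]), 0.47), (array([235.6, 186.6]), 0.29)]
bar_grip side [(array([338.5, 208.5]), 0.65), (array([244.6, 214.2]), 0.64)]
knob_grip top [(array([275. , 218.5]), 0.77), (array([279.5, 257.2]), 0.51)]
knob_grip side [(array([294.5, 199.5]), 0.68)]
index_mark top [(array([280. , 229.4]), 0.85)]
index_mark side []
lens top [(array([265.8, 176. ]), 0.78)]
lens side [(array([250.3, 211.7]), 0.59)]
mould top [(array([205.4, 189.7]), 0.64)]
mould side [(array([241.3, 301.2]), 0.74)]
slide_rail top [(array([273.9, 233.4]), 0.84)]
slide_rail side [(array([307.2, 254. ]), 0.85)]
jar top [(array([324.6, 174.3]), 0.7)]
jar side [(array([259.4, 206.3]), 0.81)]
flux top [(array([235.4, 183.9]), 0.7)]
flux side [(array([249.9, 265.5]), 0.67), (array([308.4, 204.3]), 0.34)]
tape_roll top [(array([300.8, 177.8]), 0.52)]
tape_roll side [(array([256.4, 225.8]), 0.57)]
1.0
```

View pics/t0.png

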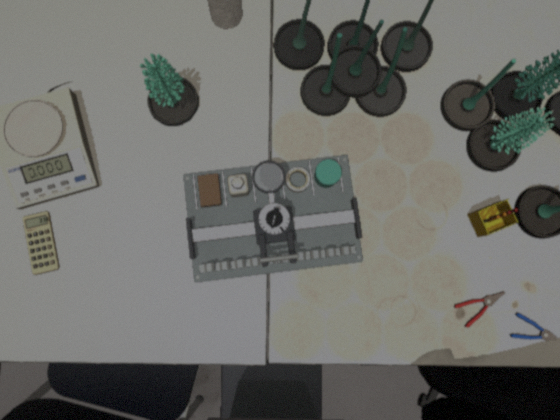

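View pics/s0.png

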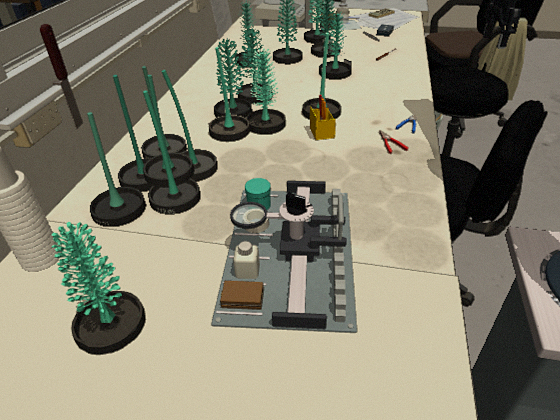

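Run:
```python
from h import *
P={'bar':((279,260.3),(338.5,208.5)),'knob':((275,218.5),(294.5,199.5)),'lens':((265.8,176),(250.3,211.7)),'mould':((205.4,189.7),(241.3,301.2)),'rail':((273.9,233.4),(307.2,254)),'jar':((324.6,174.3),(259.4,206.3)),'flux':((235.4,183.9),(249.9,265.5)),'tape':((300.8,177.8),(256.4,225.8))}
for k,(a,b) in P.items():
    x,e=tri([ray('top',a),ray('side',b)]); print(k,x.round(1),np.round(e,1))
print('mark z116',atz('top',(280,229.4),118))
```

```text
bar [516.5  -0.7 121.2] [3.2 3.2]
knob [603.1   9.4 138.9] [2. 2.]
lens [694.1  29.4 111.5] [3.6 3.6]
mould [677.9 173.2  14.5] [2.6 2.6]
rail [578.8   8.5  -6.6] [1.1 1.1]
jar [ 718.3 -112.2    8.3] [4.8 4.8]
flux [684.8 100.1  33.9] [7.4 7.4]
tape [711.4 -55.7  -3.3] [4.5 4.5]
mark z116 [579.73156136  -2.33263536 118.        ]
```

Run:
```python
from h import *
im=cv2.imread('pics/t0.png'); c=im[140:290,170:375]; cv2.imwrite('pics/t0c.png',cv2.resize(c,(800,585),interpolation=cv2.INTER_CUBIC))
im=cv2.imread('pics/s0.png'); c=im[170:340,200:370]; cv2.imwrite('pics/s0c.png',cv2.resize(c,(600,600),interpolation=cv2.INTER_CUBIC))
```

```text
(no output)
```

View pics/t0c.png

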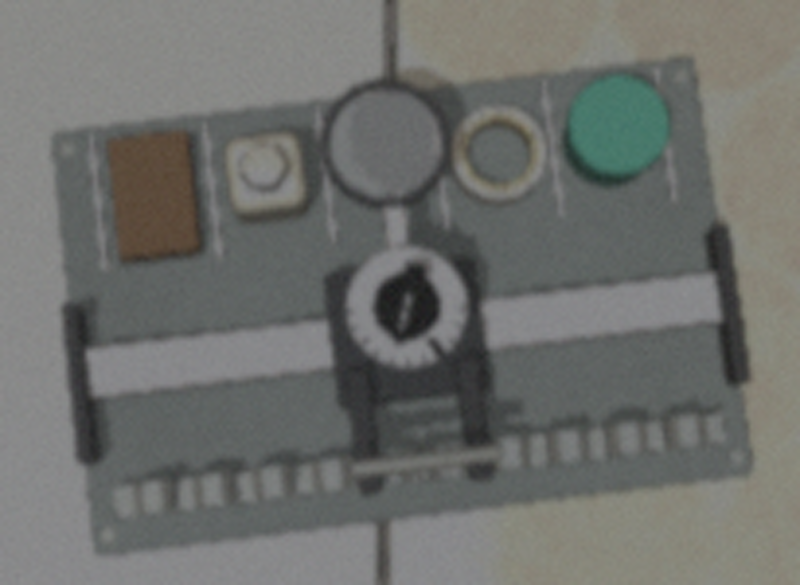

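View pics/s0c.png

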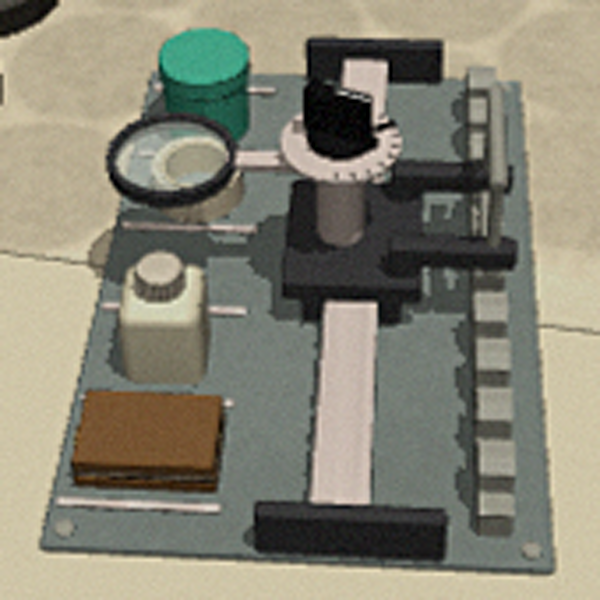

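Run:
```python
from h import *
f=800/205
pts=[(55,132),(693,57),(750,470),(98,553)]
w=np.array([atz('top',(170+(x+.5)/f-.5,140+(y+.5)/f-.5),12)[:2] for x,y in pts]); print(w.round(1))
loc=np.array([[130,200],[130,-200],[-130,-200],[-130,200.]])
c=w.mean(0);lc=loc-loc.mean(0);wc=w-c
yaw=np.arctan2((lc[:,0]*wc[:,1]-lc[:,1]*wc[:,0]).sum(),(lc*wc).sum())
R=np.array([[np.cos(yaw),-np.sin(yaw)],[np.sin(yaw),np.cos(yaw)]])
print('c',c,'yaw',yaw,np.degrees(yaw)); print((wc@R).round(1))
def up(cam,px,z): return atz(cam,((170+(px[0]+.5)/f-.5),140+(px[1]+.5)/f-.5),z)
for n,px,z in [('bar',(426,463),127),('dialc',(407,306),116),('lens',(387,143),104),('mould',(155,195),22+12)]:
    p=up('top',px,z); print(n,p.round(1),((p[:2]-c)@R).round(1))
s=ctrl.sense(); print(s['eef_pos'],s['orientation'],s['time_s'],s['opening'])
from scipy.spatial.transform import Rotation as Ro
q=s['orientation'];print(Ro.from_quat([q[1],q[2],q[3],q[0]]).as_matrix().round(3))
print(ctrl.get_calibration('wrist')['world_from_camera'].round(2))
```

```text
[[ 719.5  227.1]
 [ 772.5 -165.8]
 [ 518.7 -198.7]
 [ 463.9  192.5]]
c [618.62991469  13.77314117] yaw 0.1351448884255068 7.743231729547948
[[ 128.7  197.8]
 [ 128.3 -198.7]
 [-127.7 -197. ]
 [-129.3  198. ]]
bar [ 5.174e+02 -2.000e-01  1.270e+02] [-102.1   -0.2]
dialc [604.4  11.1 116. ] [-14.5  -0.8]
lens [698.5  23.4 104. ] [80.5 -1.3]
mould [677.7 162.1  34. ] [ 78.5 139. ]
[ 170.82899425 -653.03590627  231.34181887] [3.48837953e-05 9.91834314e-01 1.27533093e-01 4.21971155e-05] 1.0 85.35096414826675
[[ 0.967  0.253  0.   ]
 [ 0.253 -0.967 -0.   ]
 [ 0.     0.    -1.   ]]
[[ 2.5000e-01  9.2000e-01  2.9000e-01  2.4501e+02]
 [-9.7000e-01  2.4000e-01  8.0000e-02 -6.3425e+02]
 [ 0.0000e+00 -3.0000e-01  9.5000e-01  3.7405e+02]
 [ 0.0000e+00  0.0000e+00  0.0000e+00  1.0000e+00]]
```

{"fn": "move_arm", "kwargs": {"rot": [[0,0,0.46],[0,0,0.46],[0,0,0.46],[0,0,0.46],[0,0,0.46],[0,0,0.46],[0,0,0.46],[0,0,0.46],[0,0,0.46]], "linear": [[0.43,0.82,0.1],[0.43,0.82,0.1],[0.43,0.82,0.1],[0.43,0.82,0.1],[0.43,0.82,0.1],[0.43,0.82,0.1],[0.43,0.82,0.1],[0.43,0.82,0.1],[0.43,0.82,0.1]], "grip": [0.5,0.5,0.5,0.5,0.5,0.5,0.5,0.5,0.5]}}

```text
time_s: 1.9
eef_pos: [345.1, -321.7, 272.3]
orientation: [0.001, 0.881, 0.473, 0.001]
force: [1.0, -0.1, -0.1]
opening: 42.8
```

{"fn": "move_arm", "kwargs": {"rot": [[0,0,0.463],[0,0,0.463],[0,0,0.463],[0,0,0.463],[0,0,0.463],[0,0,0.463],[0,0,0.463],[0,0,0.463]], "linear": [[0.47,0.66,0.0],[0.47,0.66,0.0],[0.47,0.66,0.0],[0.47,0.66,0.0],[0.47,0.66,0.0],[0.47,0.66,0.0],[0.47,0.66,0.0],[0.47,0.66,0.0]], "grip": [0.5,0.5,0.5,0.5,0.5,0.5,0.5,0.5]}}

```text
time_s: 2.7
eef_pos: [532.6, -58.1, 271.2]
orientation: [-0.0, 0.656, 0.755, 0.001]
force: [0.6, -0.9, 0.2]
opening: 42.5
```

```bash
cat > look.py <<'E'
from h import *
import sys,pickle
c=ctrl.get_calibration('wrist'); save('wrist',sys.argv[1]); out={'cal':c}
for n in ['bar_grip','knob_grip','index_mark','lens','mould']:
    r=ctrl.spot_point('wrist',n); print(n,[(np.round(x['position'],1),round(x['score'],2)) for x in r[:2]])
    if r: out[n]=r[0]['position']
pickle.dump(out,open(sys.argv[1]+'.pkl','wb'))
s=ctrl.sense(); print(s['eef_pos'],s['time_s'])
E
python3 look.py w1
```

```text
bar_grip [(array([269.8, 132.4]), 0.57)]
knob_grip [(array([368. , 131.3]), 0.63)]
index_mark [(array([332.9, 143.1]), 0.71)]
lens [(array([456.2, 129.3]), 0.59)]
mould []
[530.29579026 -63.06659847 271.21665477] 3.0
```

View pics/w1.png

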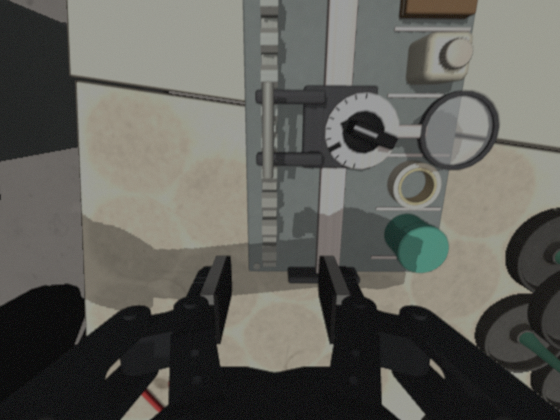

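{"fn": "move_arm", "kwargs": {"rot": [[0,0,0],[0,0,0],[0,0,0],[0,0,0]], "linear": [[-0.035,0.15,-0.05],[-0.035,0.15,-0.05],[-0.035,0.15,-0.05],[-0.035,0.15,-0.05]], "grip": [0.5,0.5,0.5,0.5]}}

```text
time_s: 3.4
eef_pos: [517.0, -2.3, 251.6]
orientation: [0.001, 0.658, 0.753, -0.0]
force: [0.0, -0.3, -0.4]
opening: 43.0
```

```bash
python3 look.py w2
python3 - <<'E'
from h import *
import pickle
a=pickle.load(open('w1.pkl','rb'));b=pickle.load(open('w2.pkl','rb'))
for n in a:
    if n!='cal' and n in b:
        x,e=tri([ray(0,a[n],a['cal']),ray(0,b[n],b['cal'])]);print(n,x.round(1),np.round(e,1))
im=cv2.imread('pics/w1.png');cv2.imwrite('pics/w1c.png',cv2.resize(im[80:190,240:400],(800,550),interpolation=cv2.INTER_CUBIC))
E
```

```text
bar_grip [(array([278.3, 197. ]), 0.92)]
knob_grip [(array([379.8, 202.3]), 0.77), (array([276.8, 200.3]), 0.26)]
index_mark [(array([343. , 210.5]), 0.88)]
lens [(array([466.5, 193.4]), 0.79)]
mould [(array([444.5,  45.8]), 0.82)]
[517.11772306  -2.01300335 251.46829998] 3.7
bar_grip [520.5  -3.2 110. ] [0.1 0.1]
knob_grip [602.7  11.4 139.9] [0.7 0.7]
index_mark [577.6  -3.3 126.9] [0.4 0.4]
lens [690.3  23.8 112.2] [0.2 0.2]
```

View pics/w2.png

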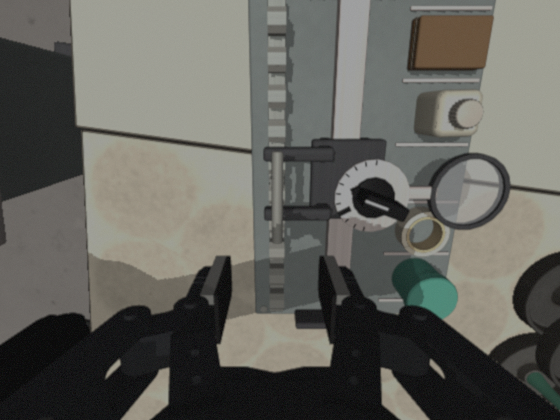

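View pics/w1c.png

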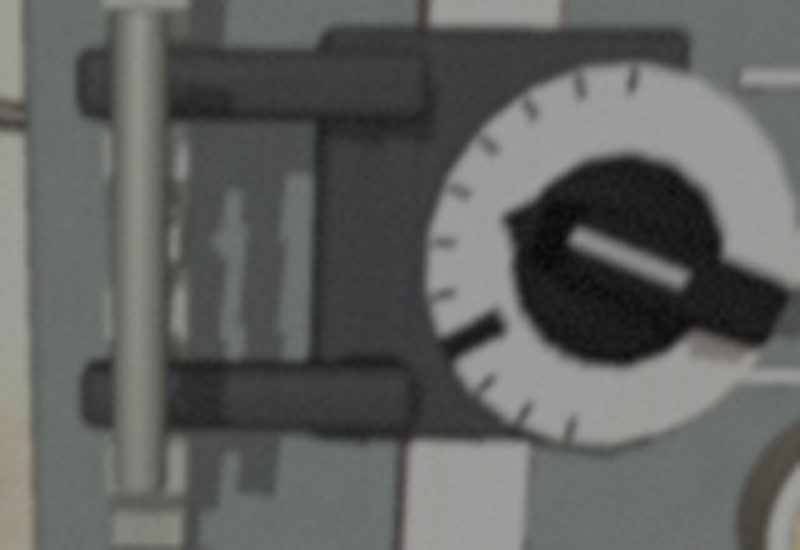

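{"fn": "move_arm", "kwargs": {"rot": [[0,0,0],[0,0,0],[0,0,0],[0,0,0],[0,0,0],[0,0,0],[0,0,0]], "linear": [[0,0.005,-0.1],[0,0.005,-0.2],[0,0.005,-0.275],[0,0.005,-0.325],[0,0.005,-0.36],[0,0.005,-0.375],[0,0.005,-0.375]], "grip": [0.5,0.5,0.5,0.5,0.5,0.5,0.5]}}

```text
time_s: 4.4
eef_pos: [516.9, 0.8, 101.1]
orientation: [-0.0, 0.658, 0.753, -0.0]
force: [0.5, 0.4, -0.2]
opening: 42.7
```

Run:
```python
from h import *
save('wrist','w3');im=save('side','s3');cv2.imwrite('pics/s3c.png',cv2.resize(im[100:340,180:400,::-1],(550,600)))
```

```text
(no output)
```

View pics/w3.png

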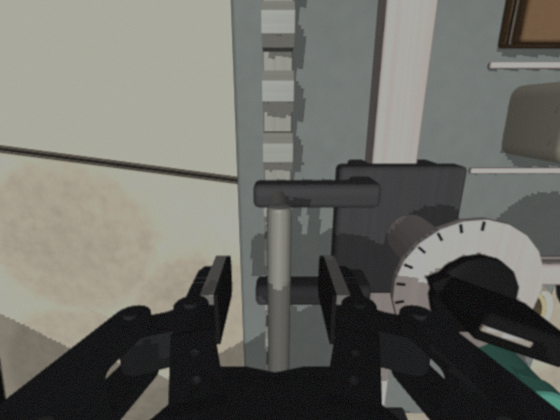

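View pics/s3c.png

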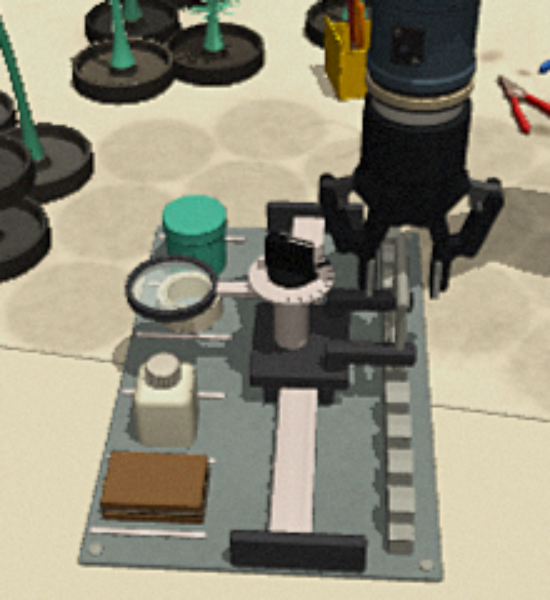

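{"fn": "move_arm", "kwargs": {"rot": [[0,0,0],[0,0,0],[0,0,0],[0,0,0],[0,0,0],[0,0,0],[0,0,0]], "linear": [[0,0,0],[0,0,0],[0,0,0],[0,0,0],[0,0,0],[0,0,0],[0,0,0]], "grip": [0,0,0,0,0,0,0]}}

```text
time_s: 5.2
eef_pos: [518.4, 1.1, 102.2]
orientation: [0.001, 0.658, 0.753, 0.001]
force: [6.2, 0.2, 4.7]
opening: 8.1
```

{"fn": "move_arm", "kwargs": {"rot": [[0,0,0],[0,0,0],[0,0,0],[0,0,0],[0,0,0]], "linear": [[0,0,0.01],[0,0,0.02],[0,0,0.03],[0,0,0.03],[0,0,0.03]], "grip": [0,0,0,0,0]}}

```text
time_s: 5.7
eef_pos: [518.4, 1.1, 112.7]
orientation: [0.001, 0.658, 0.753, 0.002]
force: [9.3, 1.0, -7.4]
opening: 7.9
```

{"fn": "move_arm", "kwargs": {"rot": [[0,0,0],[0,0,0],[0,0,0],[0,0,0],[0,0,0],[0,0,0]], "linear": [[0.002,0,0.01],[0.004,0,0.02],[0.004,0,0.03],[0.004,0,0.03],[0.004,0,0.03],[0.004,0,0.03]], "grip": [0,0,0,0,0,0]}}

```text
time_s: 6.3
eef_pos: [518.4, 1.1, 123.9]
orientation: [-0.0, 0.658, 0.753, 0.001]
force: [8.7, 0.4, -9.4]
opening: 7.8
```

Run:
```python
from h import *
im=save('side','s4');cv2.imwrite('pics/s4c.png',cv2.resize(im[100:340,180:400,::-1],(550,600)))
```

```text
(no output)
```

View pics/s4c.png

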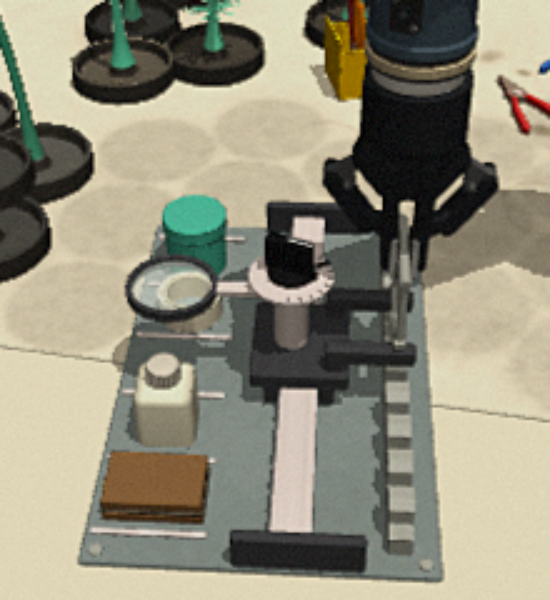

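{"fn": "move_arm", "kwargs": {"rot": [[0,0,0],[0,0,0],[0,0,0],[0,0,0],[0,0,0],[0,0,0]], "linear": [[-0.003,0.02,0.002],[-0.008,0.06,0.003],[-0.015,0.11,0.003],[-0.022,0.16,0.003],[-0.024,0.175,0.003],[-0.024,0.175,0.003]], "grip": [0,0,0,0,0,0]}}

```text
time_s: 6.95
eef_pos: [508.6, 72.3, 125.2]
orientation: [-0.001, 0.657, 0.754, 0.001]
force: [7.6, 2.7, -9.6]
opening: 7.8
```

{"fn": "move_arm", "kwargs": {"rot": [[0,0,0],[0,0,0],[0,0,0],[0,0,0],[0,0,0],[0,0,0],[0,0,0]], "linear": [[-0.003,0.02,0],[-0.008,0.06,0],[-0.015,0.11,0],[-0.021,0.155,0],[-0.023,0.171,0],[-0.023,0.171,0],[-0.023,0.171,0]], "grip": [0,0,0,0,0,0,0]}}

```text
time_s: 7.65
eef_pos: [499.4, 139.5, 125.0]
orientation: [-0.001, 0.658, 0.753, 0.0]
force: [8.0, 2.1, -9.6]
opening: 7.5
```

Run:
```python
from h import *
im=save('side','s5');cv2.imwrite('pics/s5c.png',cv2.resize(im[100:340,180:400,::-1],(550,600)))
im=save('top','t5');cv2.imwrite('pics/t5c.png',cv2.resize(im[140:290,170:375,::-1],(800,585)))
```

```text
(no output)
```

View pics/s5c.png

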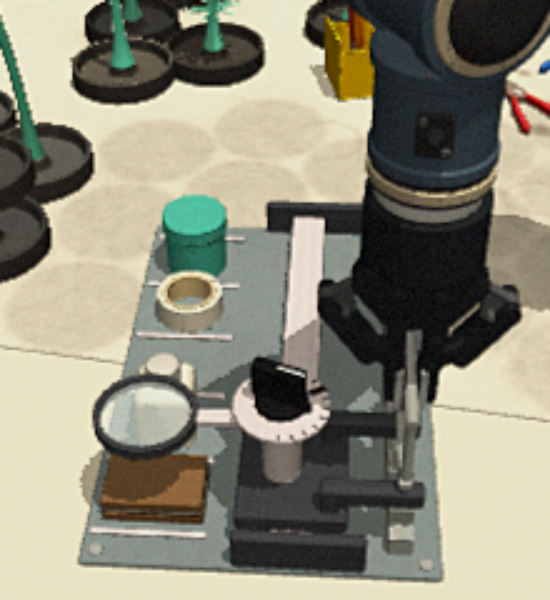

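View pics/t5c.png

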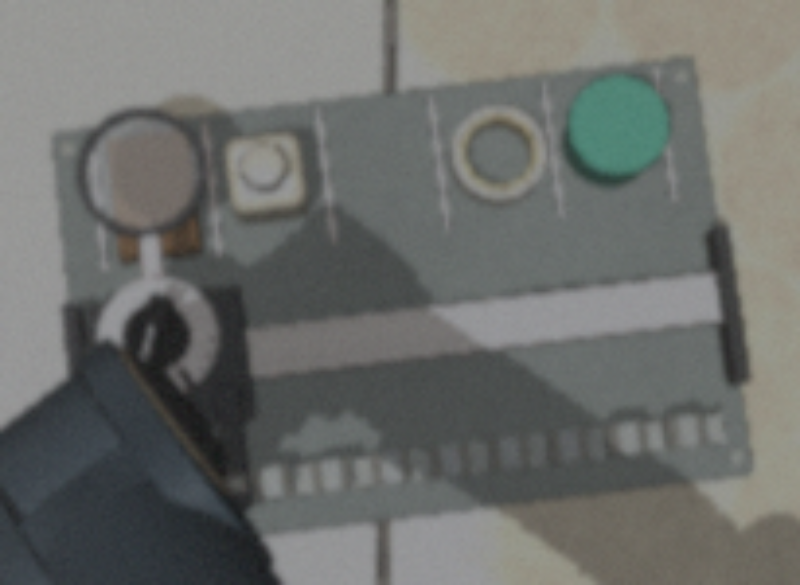

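{"fn": "move_arm", "kwargs": {"rot": [[0,0,0],[0,0,0],[0,0,0],[0,0,0],[0,0,0],[0,0,0],[0,0,0]], "linear": [[0,0,-0.01],[0,0,-0.02],[0,0,-0.03],[0,0,-0.04],[0,0,-0.05],[0,0,-0.057],[0,0,-0.057]], "grip": [0,0,0,0,0,0,0]}}

```text
time_s: 8.45
eef_pos: [499.5, 139.2, 102.5]
orientation: [-0.0, 0.658, 0.753, -0.0]
force: [6.5, 1.9, -7.1]
opening: 8.1
```

{"fn": "move_arm", "kwargs": {"rot": [[0,0,0],[0,0,0],[0,0,0],[0,0,0],[0,0,0],[0,0,0],[0,0,0]], "linear": [[0,0,-0.003],[0,0,-0.003],[0,0,-0.003],[0,0,-0.003],[0,0,-0.003],[0,0,-0.003],[0,0,-0.003]], "grip": [0,0.5,0.5,0.5,0.5,0.5,0.5]}}

```text
time_s: 9.15
eef_pos: [499.5, 139.3, 102.5]
orientation: [-0.0, 0.658, 0.753, -0.0]
force: [0.2, 0.2, 0.2]
opening: 42.6
```

{"fn": "move_arm", "kwargs": {"rot": [[0,0,0],[0,0,0],[0,0,0],[0,0,0],[0,0,0],[0,0,0],[0,0,0]], "linear": [[0,0,0.04],[0,0,0.1],[0,0,0.2],[0,-0.08,0.3],[0,-0.16,0.38],[0,-0.18,0.38],[0,-0.18,0.38]], "grip": [0.5,0.5,0.5,0.5,0.5,0.5,0.5]}}

```text
time_s: 9.85
eef_pos: [499.8, 65.7, 254.8]
orientation: [0.001, 0.659, 0.752, 0.0]
force: [0.2, 0.9, -0.8]
opening: 42.6
```

```bash
python3 look.py w6
python3 - <<'E'
from h import *
im=save('side','s6');cv2.imwrite('pics/s6c.png',cv2.resize(im[160:340,200:380,::-1],(600,600)))
E
```

```text
bar_grip [(array([286.8, 118.2]), 0.63), (array([407.9, 315.2]), 0.27)]
knob_grip [(array([396. , 116.8]), 0.66)]
index_mark [(array([356.5, 127.7]), 0.63)]
lens [(array([485. , 113.3]), 0.64), (array([285.6, 117. ]), 0.41)]
mould [(array([441.1, 115.7]), 0.62)]
[498.9871458   68.55189803 253.52609986] 10.15
```

View pics/w6.png

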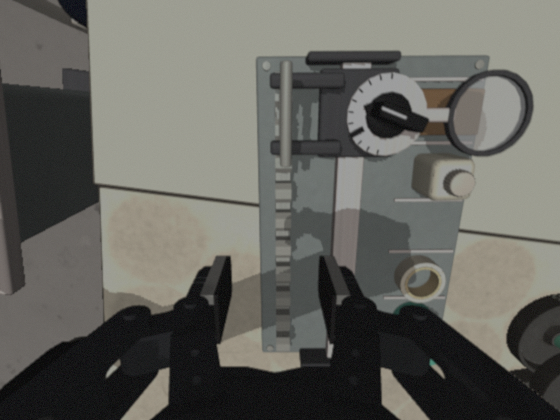

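View pics/s6c.png

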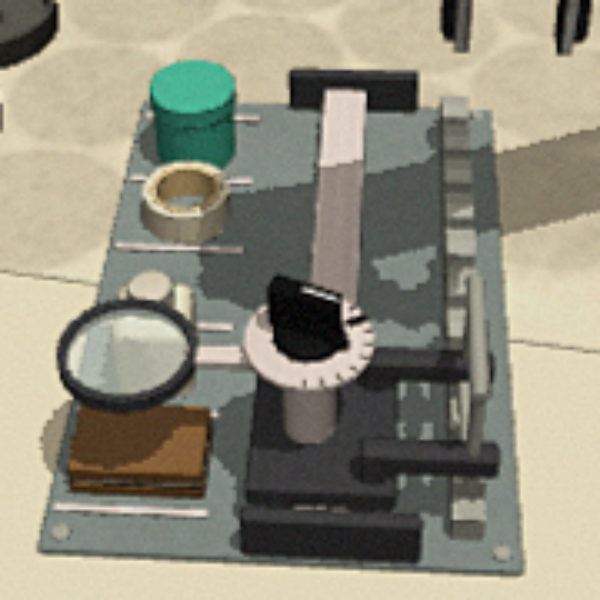

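Run:
```python
from h import *
im=save('top','t6');cv2.imwrite('pics/t6c.png',cv2.resize(im[180:300,170:330,::-1],(800,600),interpolation=cv2.INTER_CUBIC))
im=cv2.imread('pics/s6.png');cv2.imwrite('pics/s6d.png',cv2.resize(im[230:320,290:380],(700,700),interpolation=cv2.INTER_CUBIC))
im=cv2.imread('pics/s0.png');cv2.imwrite('pics/s0d.png',cv2.resize(im[180:260,290:370],(700,700),interpolation=cv2.INTER_CUBIC))
```

```text
(no output)
```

View pics/t6c.png

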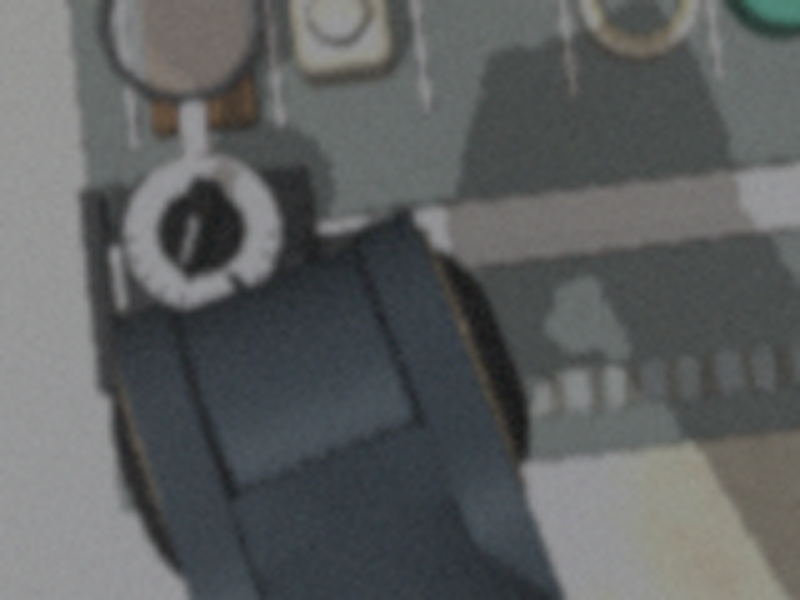

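View pics/s6d.png

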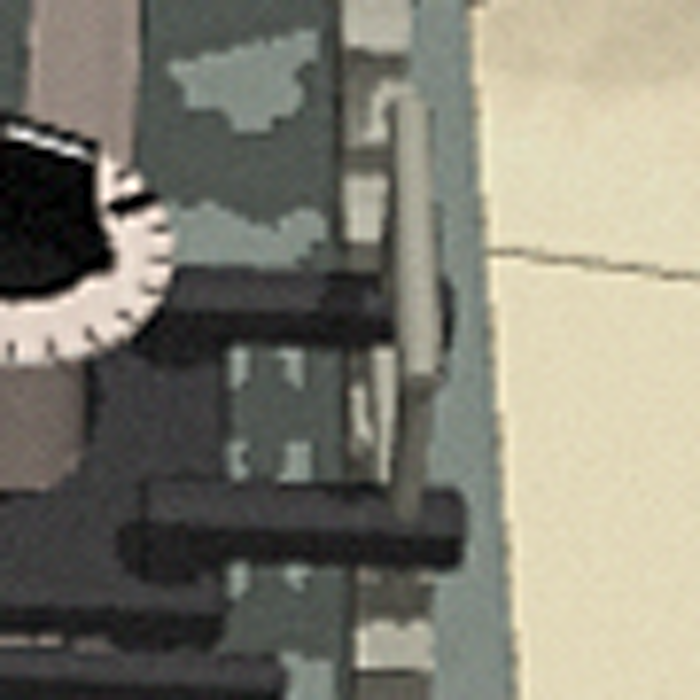

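View pics/s0d.png

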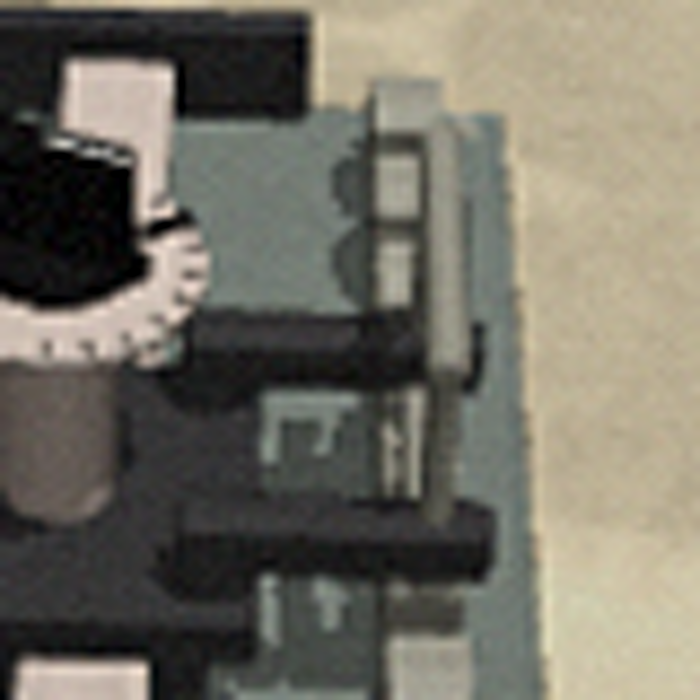

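Run:
```python
from h import *
c=ctrl.get_calibration('side');K=c['K'];T=np.linalg.inv(c['world_from_camera'])
def proj(p):
    q=T[:3,:3]@p+T[:3,3]; q=K@np.array([q[0],-q[1],-q[2]]); return q[:2]/q[2]
ya=np.array([-np.sin(.1351),np.cos(.1351),0])
b=np.array([517.4,-.2,122])
obs={0:((452,370),(290,180),8.75,(445,120)),140:((425,378),(290,230),700/90,(408,95))}
for s in (0,140):
    o=obs[s]
    for k,e in ((0,42),(3,-42)):
        px=np.array(o[k])/o[2]+np.array(o[1]);
        for z in (122,127,132): print(s,e,z,proj(b+ya*(s+e)+[0,0,z-122]).round(1),'obs',px.round(1))
# arm-lens vs mould
import pickle
a=pickle.load(open('w6.pkl','rb'))
def az(px,z):
    o,d=ray(0,px,a['cal']); return o+d*(z-o[2])/d[2]
for n,z in (('bar_grip',122),('knob_grip',140),('index_mark',118),('lens',99)): print(n,az(a[n],z).round(1))
print('exp knob',(np.array([603.2,11.4])+140*ya[:2]).round(1))
s=ctrl.sense();print(s['eef_pos'],s['orientation'])
```

```text
0 42 122 [340.3 222.7] obs [341.7 222.3]
0 42 127 [340.5 220.7] obs [341.7 222.3]
0 42 132 [340.7 218.7] obs [341.7 222.3]
0 -42 122 [339.1 195.3] obs [340.9 193.7]
0 -42 127 [339.2 193.3] obs [340.9 193.7]
0 -42 132 [339.4 191.3] obs [340.9 193.7]
140 42 122 [343.  279.6] obs [344.6 278.6]
140 42 127 [343.2 277.6] obs [344.6 278.6]
140 42 132 [343.4 275.5] obs [344.6 278.6]
140 -42 122 [341.3 243.5] obs [342.5 242.2]
140 -42 127 [341.5 241.5] obs [342.5 242.2]
140 -42 132 [341.7 239.5] obs [342.5 242.2]
bar_grip [500.8 135.5 122. ]
knob_grip [584. 148. 140.]
index_mark [560.9 135.5 118. ]
lens [677.5 162.5  99. ]
exp knob [584.3 150.1]
[499.27560675  68.23893112 253.88017742] [-6.24857714e-04  6.57195831e-01  7.53719571e-01 -2.42381900e-04]
```

Run:
```python
from h import *
print(ctrl.sense()['q'])
```

```text
[ 0.39020548  0.23833577 -0.71212788  1.87133701  0.17345     1.09563182
 -0.2513094 ]
```

{"fn": "move_arm", "kwargs": {"rot": [[0,0,-0.65],[0,0,-0.65],[0,0,-0.65],[0,0,-0.65],[0,0,-0.65],[0,0,-0.65],[0,0,-0.65],[0,0,-0.65]], "linear": [[0.2,0.2,0],[0.212,0.202,-0.03],[0.212,0.202,-0.03],[0.212,0.202,-0.03],[0.212,0.202,-0.03],[0.212,0.202,-0.03],[0.212,0.202,-0.03],[0.212,0.202,-0.03]], "grip": [0.5,0.5,0.5,0.5,0.5,0.5,0.5,0.5]}}

```text
time_s: 11.05
eef_pos: [584.2, 148.7, 242.2]
orientation: [0.0, 0.942, 0.336, -0.0]
force: [0.3, -0.1, -0.2]
opening: 42.7
```

{"fn": "move_arm", "kwargs": {"rot": [[0,0,-0.6],[0,0,-0.6],[0,0,-0.6],[0,0,-0.6],[0,0,-0.6],[0,0,-0.6],[0,0,-0.6],[0,0,-0.6]], "linear": [[0,0,0],[0,0,0],[0,0,0],[0,0,0],[0,0,0],[0,0,0],[0,0,0],[0,0,0]], "grip": [0.5,0.5,0.5,0.5,0.5,0.5,0.5,0.5]}}

```text
time_s: 11.85
eef_pos: [584.3, 148.5, 242.3]
orientation: [0.0, 0.992, -0.127, -0.0]
force: [-0.1, -0.4, 0.1]
opening: 42.7
```

```bash
python3 look.py w7
python3 - <<'E'
from h import *
import pickle
a=pickle.load(open('w6.pkl','rb'));b=pickle.load(open('w7.pkl','rb'))
for n in a:
    if n!='cal' and n in b:
        x,e=tri([ray(0,a[n],a['cal']),ray(0,b[n],b['cal'])]);print(n,x.round(1),np.round(e,1))
s=ctrl.sense();print(s['q'],s['orientation'],np.degrees(2*np.arctan2(s['orientation'][2],s['orientation'][1])))
E
```

```text
bar_grip [(array([306.8, 282.9]), 0.91)]
knob_grip [(array([275.4, 207.9]), 0.92)]
index_mark [(array([296.5, 218.7]), 0.76)]
lens [(array([228.8,  95.7]), 0.9)]
mould []
[584.44588053 148.13645747 242.48498105] 12.15
bar_grip [501.  136.8 121.3] [1.4 1.4]
knob_grip [584.7 147.5 138. ] [0.5 0.5]
index_mark [562.3 134.2 112.3] [1.2 1.2]
lens [679.3 163.1  96.3] [0.4 0.4]
[-0.08054616  0.36126705 -0.31126127  1.68538258  0.12089138  1.11389676
 -2.25415345] [ 4.98092611e-06  9.91759664e-01 -1.28112327e-01 -3.37814923e-05] -14.721048954559151
```

View pics/w7.png

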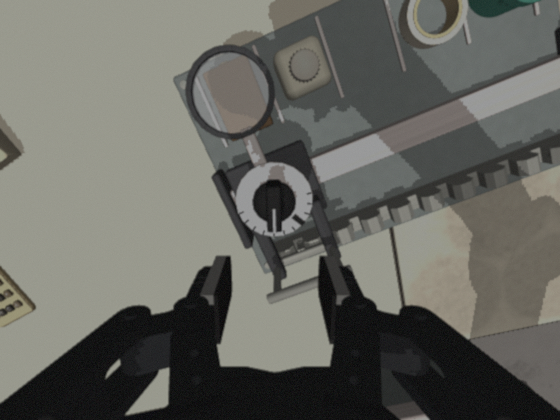

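{"fn": "move_arm", "kwargs": {"rot": [[0,0,0],[0,0,0],[0,0,0],[0,0,0],[0,0,0],[0,0,0]], "linear": [[0,0,-0.08],[0,0,-0.16],[0,0,-0.23],[0,0,-0.27],[0,0,-0.295],[0,0,-0.295]], "grip": [0.5,0.5,0.5,0.5,0.5,0.5]}}

```text
time_s: 12.75
eef_pos: [583.8, 147.9, 123.3]
orientation: [0.0, 0.992, -0.128, -0.001]
force: [0.4, -0.9, 0.3]
opening: 42.6
```

Run:
```python
from h import *
save('wrist','w8');im=save('side','s8');cv2.imwrite('pics/s8c.png',cv2.resize(im[160:340,200:380,::-1],(600,600)))
```

```text
(no output)
```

View pics/w8.png

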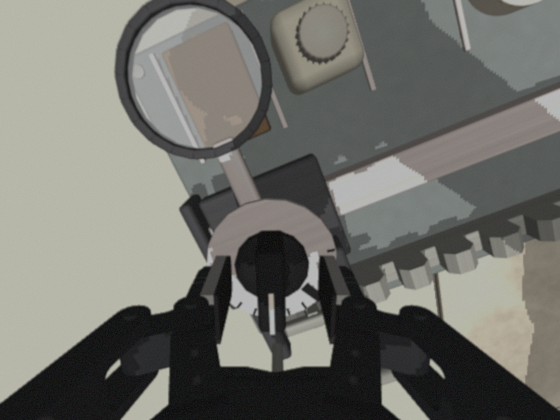

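View pics/s8c.png

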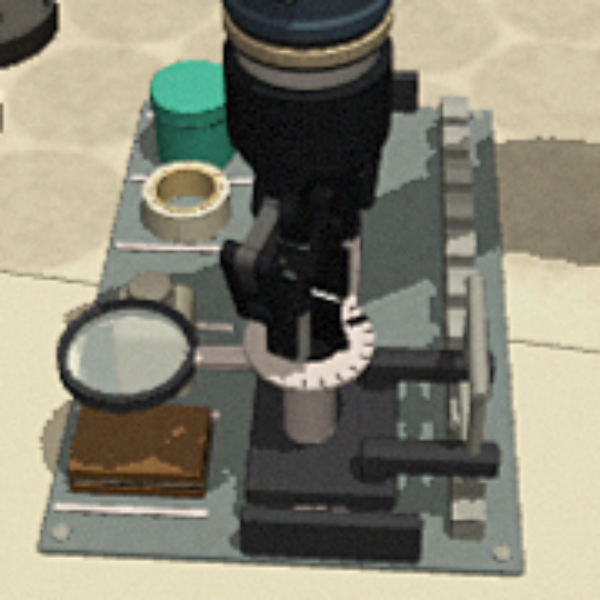

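{"fn": "move_arm", "kwargs": {"rot": [[0,0,0],[0,0,0],[0,0,0],[0,0,0],[0,0,0],[0,0,0]], "linear": [[0,0,0],[0,0,0],[0,0,0],[0,0,0],[0,0,0],[0,0,0]], "grip": [0,0,0,0,0,0]}}

```text
time_s: 13.45
eef_pos: [585.4, 148.7, 125.9]
orientation: [-0.001, 0.992, -0.129, 0.001]
force: [1.1, 1.3, 6.1]
opening: 10.6
```

{"fn": "move_arm", "kwargs": {"rot": [[0,0,0.07],[0,0,0.14],[0,0,0.21],[0,0,0.28],[0,0,0.35],[0,0,0.42],[0,0,0.49],[0,0,0.55],[0,0,0.57],[0,0,0.57],[0,0,0.57]], "linear": [[0,0,0],[0,0,0],[0,0,0],[0,0,0],[0,0,0],[0,0,0],[0,0,0],[0,0,0],[0,0,0],[0,0,0],[0,0,0]], "grip": [0,0,0,0,0,0,0,0,0,0,0]}}

```text
time_s: 14.55
eef_pos: [585.3, 149.0, 125.8]
orientation: [-0.0, 0.95, 0.314, 0.001]
force: [0.3, 0.9, 5.8]
opening: 10.8
```

Run:
```python
from h import *
im=save('wrist','w9');cv2.imwrite('pics/w9c.png',cv2.resize(im[180:380,180:380,::-1],(600,600),interpolation=cv2.INTER_CUBIC))
s=ctrl.sense();print(np.degrees(2*np.arctan2(s['orientation'][2],s['orientation'][1])),s['wrist_torque'])
```

```text
36.54561443423846 [ 0.18760196 -0.08034244  0.06141439]
```

View pics/w9c.png

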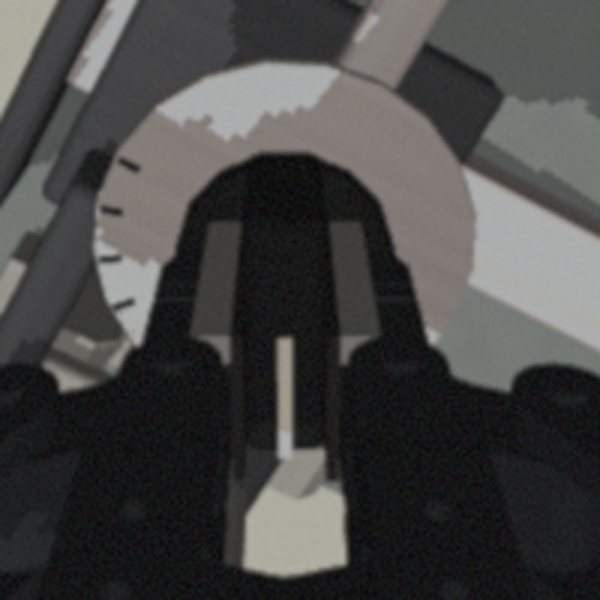

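{"fn": "move_arm", "kwargs": {"rot": [[0,0,0],[0,0,0],[0,0,0],[0,0,0],[0,0,0],[0,0,0],[0,0,0],[0,0,0],[0,0,0],[0,0,0],[0,0,0]], "linear": [[0,0,0],[0,0,0],[0,0,0],[0,0,0],[0,0,0],[0,0,0.06],[0,0,0.14],[0,0,0.22],[0,0,0.3],[0,0,0.33],[0,0,0.33]], "grip": [0.5,0.5,0.5,0.5,0.5,0.5,0.5,0.5,0.5,0.5,0.5]}}

```text
time_s: 15.7
eef_pos: [585.2, 148.6, 258.2]
orientation: [0.0, 0.95, 0.313, 0.002]
force: [0.1, 0.0, 0.1]
opening: 43.1
```

```bash
python3 look.py w10
python3 - <<'E'
from h import *
import pickle
im=cv2.imread('pics/w10.png');cv2.imwrite('pics/w10c.png',cv2.resize(im[130:290,180:380],(750,600),interpolation=cv2.INTER_CUBIC))
im=save('side','s10');cv2.imwrite('pics/s10c.png',cv2.resize(im[160:340,200:380,::-1],(600,600),interpolation=cv2.INTER_CUBIC))
E
```

```text
bar_grip [(array([232.8, 275.5]), 0.63)]
knob_grip [(array([272.3, 202.7]), 0.91)]
index_mark [(array([273.4, 224.6]), 0.95)]
lens [(array([323.2, 102.2]), 0.89)]
mould []
[583.74064035 147.8235694  254.80918316] 16.0
```

View pics/w10c.png

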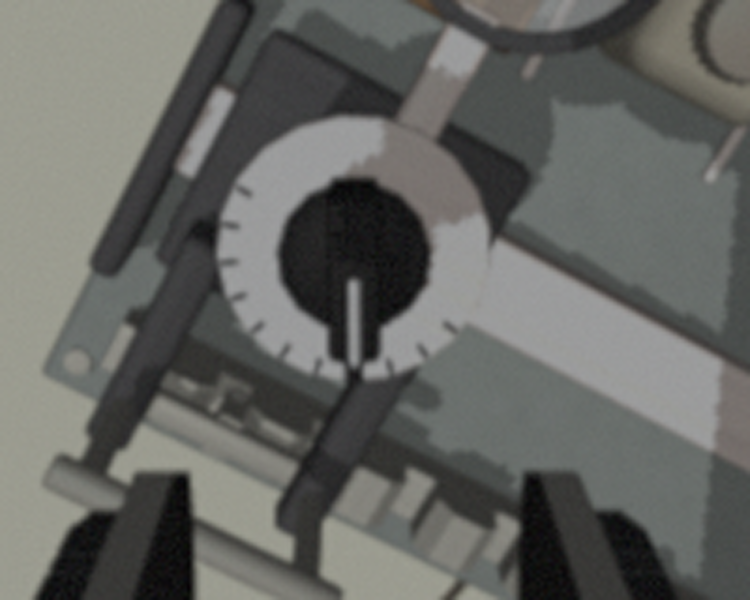

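View pics/s10c.png

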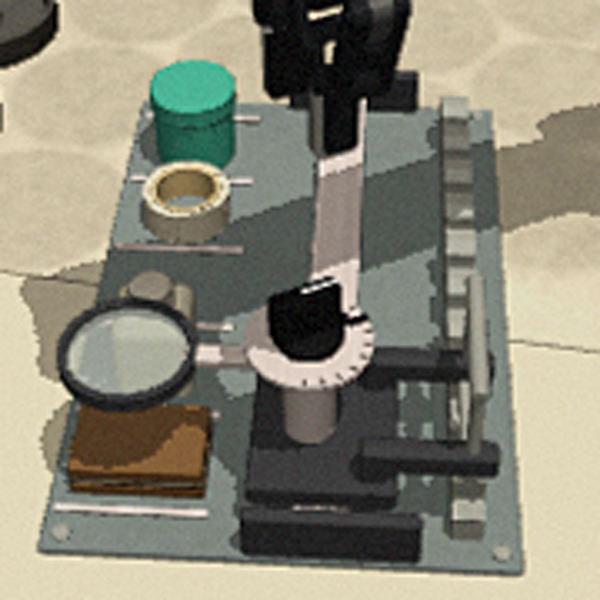

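Run:
```python
from h import *
s=ctrl.sense();print(s['time_s'],s['force']);ctrl.close_job()
```

```text
16.05 [ 0.07008868  0.31736539 -0.69624661]
the job is handed in; nothing more can be done
```

I lifted the release bar, slid the carriage 140 mm to the left-most notch over the brown mould, and let the bar drop there. I then turned the focus knob about 51° anticlockwise to the long mark and handed the job in at about 16 s. No verdict was reported.

What my last checks showed:
- **Carriage:** the gripper carried the bar about 140 mm along the rail. The lens measured within about 2 mm of where I had computed it should be over the mould.
- **Release bar:** compared with its height at the start in the side view, it is the same to about half a pixel, or 1–2 mm. That is consistent with being fully down in the notch. The image check is no finer than this.
- **Knob:** the nose and its white line lie directly over the long mark in the last wrist picture. The gripper angle when I let go works out to about 0.50 rad.
- **Bays and contact:** the mould and the things in the bays look unmoved in the side picture. The arm stood clear above the carriage with near-zero force.

Two measurements disagreed. The first wrist estimate of the bar height was 110 mm against 122 mm expected, so I used the top-view and plate-fit values instead. The knob position also differed by about 2–3 mm between methods, which was within the jaw opening.

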